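# Gauge a cast bar with the ratchet thimble

### The arm

A 6-joint arm with a two-finger parallel gripper is mounted at the origin on the work surface. World frame = base frame: x ahead of the robot, y to its left, z up, the work surface at z = 0. Lengths are in m, angles in degrees, forces in N, time in s.
With the tool pointing down it reaches from about 0.3 to 0.875 m from the base axis. Payload 6.4 kg.
Tool frame: the origin (TCP) lies at the very end of the fingers, on their centre line; the grasp point (between the pads) lies 19 mm behind it; y points along the fingers, z is the direction in which the jaws open and shut, and the axes are right-handed (so a half turn about y gives the same grasp; the last joint's range is limited). The gripper opens to 88 mm and grips with 3 to 60 N. Pads are 18 mm wide; open, the fingers measure 123 mm over their backs; the gripper's body (75 mm by 187 mm) begins 45 mm behind the grasp point.
Start: joints at [-83.784, 10.359, 92.074, -0, 77.567, -11.82], TCP at [0.178, -0.547, 0.239] pointing down, gripper open.
Joint ranges: [-171.53, 171.53], [-51.25, 118.39], [17.06, 147.69], [-65.23, 245.23], [0, 150.52], [-178.68, 178.68]. Speed limits (degrees/s): [147.25, 147.25, 172.46, 180, 180, 180].

### API

Orientations are given as [roll, pitch, yaw] about the fixed x, y, z axes, in that order (R = Rz(yaw) Ry(pitch) Rx(roll)).
In Python, from cell import * gives the robot as it stands.
- The arm moves only by the tool move_arm, never from a script. Its arguments are lists of equal length, an entry for each row: "turn": the turn, a rotation vector about the tool's x, y, z in degrees, a list of three; "dp": the shift along the tool's x, y, z in cm, a list of three; "hand": the finger opening in cm, from 0 to 8.81. In form: {"turn": [[wx, wy, wz], ...], "dp": [[x, y, z], ...], "hand": [hand, ...]}. A call has 1 to 8 rows; each row shifts and turns the commanded pose from where the row before left it, along the tool's axes as they then stand; what a row does not reach is not made up. A row lasts 1/8 s, in which the tool goes at most 62.5 mm and 10.7 degrees, less where a joint would pass 70% of its speed; a pose out of reach is approached as far as the arm can. A call is refused whole if a number of a shift passes 6.25 or a number of a turn 10.7, either way. A call with a gripper value outside its range is refused whole. The fingers move at their own pace and stop on an object; "newtons" is the grip in N (left out, the last holds). Time passes only in rows, so rows that do not move let the fingers close. It gives the time, the measured TCP pose, the force and the opening at its end, in the units of the state.
- get_state(): the state, without advancing time (a new reading comes with each control period).
- get_image(name): name is "scene" or "side" or "wrist"; returns a dict with "img" (480x640x3 uint8, red, green, blue), "range_z" (480x640 float32, m along the optical axis (not along the pixel's ray), 0 where there is no reading), "K" (3x3 intrinsics, pixels), "eye" and "attitude" of the camera in the world. Camera axes: x right, y down, z forward; pixel columns grow to the right and rows downward; lengths in m; the calibration is good to about 2 mm. A picture is of the moment at which its call begins.
- sign_off(): hands the job in, once; it reports no verdict.
The state is a dict: "time": time; "joint_pos": joint angles; "qvel": joint speeds; "joint_torque": joint torques, N m; "position": TCP position; "ee_rot": TCP orientation; "ft_force": force on the tool from outside, world axes, zero at the start; "torque": the same for the moment, N m; "opening": opening from 0.0 (shut) to 1.0 (fully open).
Only numpy, scipy, OpenCV 4.12 (cv2) and the standard library are available. Lean on these libraries where they do the work, as an engineer would, in place of code of your own. Each camera call takes 0.05 s, during which the arm holds its last target. There are 200 camera calls.

### The job

Lay the long flat bar on the rest of the bench thickness gauge and slide it gently between the cheeks until its end is home against the stop, and let go of it. Then turn the ratchet knob on top clockwise until the spindle clamps the bar and the ratchet slips: let it slip by about an eighth of a turn, never more than a quarter turn, turn only the knob and not the thimble below it, and leave the bar clamped and the knob released. Leave everything else on the bench where it is.

Things in the scene. Friction and masses are not known exactly. Their poses are not given: they have to be found in the camera images.
- gauge: bench thickness gauge bolted to the bench: C-shaped iron frame, its throat open towards its own -x. Origin: at bench height, straight below the spindle's axis; z up. Base plate 175 x 90 mm, 14 mm thick, x = -100 to +75 mm. A column (36 mm wide in y) at x = 22 to 52 mm carries an arm over the throat, 105 to 130 mm above the bench, x = -14 to 52 mm, 32 mm wide
- anvil (a point): point on the rest straight below the spindle (this part of the rest is the anvil). The rest is a straight steel rib, 14 mm wide, along the gauge's x from x = -95 to +18 mm; its flat top is 60 mm above the bench. Axes as the gauge's
- mouth (a point): middle of the flared mouth of the two cheeks, at the height of the rest's top, 46 mm to -x of the anvil point. The cheeks stand along the rest from x = -25 to +18 mm, inner faces 29 mm apart, tops 68 mm above the bench; the mouth widens to about 46 mm at x = -46 mm
- stop: end stop: small steel plate, 32 mm wide, upright across the rest, from 55 to 80 mm above the bench; its face towards the open throat is at the gauge's x = +18 mm. It takes a gentle push only (below 18 N). Origin: centre of its lower edge, 2 mm behind that face
- head: measuring head on the arm, on the gauge's vertical axis, origin 106 mm above the bench. It carries the spindle below (10 mm across, flat tip looking down onto the anvil) and the thimble and ratchet knob above. The tip starts 76 to 89 mm above the bench, 4 to 17 mm above a bar on the rest (exact height not told), and stays where it is when the knob is let go
- thimble_mid (a point): middle of the thimble: smooth aluminium cylinder, 23 mm across, 132 to 155 mm above the bench, under the knob and an 8 mm neck. Clockwise seen from above it drives the spindle down 5 mm per radian (31 mm per turn), anticlockwise up, and needs about 0.18 N m. Do not turn it by hand: that would overload the bar (limit 45 N)
- knob_grip (a point): grip point of the ratchet knob, on its axis, 182 mm above the bench. Knurled steel cylinder, 30 mm across, 162 to 196 mm above the bench, nothing beside or above it; it keeps its height. It turns the thimble along until the spindle presses on the bar with about 24 N, then slips on it at about 0.3 N m. Dark lines on knob and thimble start in line and show the slip
- ratchet (a joint): slip of the ratchet knob on its thimble, rad: 0 at the start, stays so while knob and thimble turn together, grows as the knob slips clockwise (seen from above)
- long_bar: the bar to gauge: plain flat cast aluminium bar, 140 x 26 x 12 mm, 118 g, lying flat on the bench; the longest bar there. Origin: centre of its underside; x along its length, y across its width; both ends and both faces alike. Home in the gauge its x lies along the gauge's x, its underside on the rest, its inner end on the stop, and its centre at the gauge's x = -52 mm
- short_bar: shorter, thicker cast aluminium bar, 80 x 26 x 16 mm, lying flat near the long bar; leave it. Origin: centre of its underside
- cast_ring: flat cast aluminium ring, 64 mm across, 16 mm high; leave it. Origin: centre of its underside
- slug: upright brass cylinder, 40 mm across, 45 mm high; leave it. Origin: centre of its underside
- firebrick: fired-clay brick, 114 x 230 x 65 mm; leave it. Origin: centre of its underside
- hammer: hammer lying at the far side of the bench; leave it
- brush: hand brush lying near the bench gauge, beyond it; leave it
- calliper: steel sliding calliper lying flat, 180 mm long, 10 mm high; leave it. Origin: centre of its underside

How it is judged (in metres and radians):
On the way, in this order (a step that is already met when the one before it is completed fails the run):
1. the bar lies home on the rest against the stop, let go of (x of long_bar in the frame of gauge between -0.055 and -0.049 m and y of long_bar in the frame of gauge between -0.004 and 0.004 m and z of long_bar in the frame of gauge between 0.057 and 0.063 m and angle between the x axis of long_bar and the x axis of gauge, either way round below 0.09 rad and angle between long_bar's own z axis and vertical below 0.06 rad and contact force between the fingers and long_bar below 0.3 N), for 0.3 s.
2. the bar is home and clamped by the spindle and the ratchet has slipped by at least 0.3 rad (x of long_bar in the frame of gauge between -0.055 and -0.049 m and y of long_bar in the frame of gauge between -0.004 and 0.004 m and z of long_bar in the frame of gauge between 0.057 and 0.063 m and angle between the x axis of long_bar and the x axis of gauge, either way round below 0.09 rad and angle between long_bar's own z axis and vertical below 0.06 rad and value of joint ratchet above 0.3 rad and contact force between head and long_bar above 12 N), for 0.2 s.
At the end, for the whole second after the job is handed in: The long bar lies flat on the rest with its end home against the stop (centre within 3 mm along and 4 mm across, within 0.09 rad of the gauge's line, height within 3 mm), clamped by the spindle with more than 12 N, the ratchet slipped by 0.3 to 1.57 rad (about 17 to 90 degrees), everything at rest (all of step 2 and value of joint ratchet below 1.57 rad and linear speed of long_bar below 0.01 m/s and velocity of joint ratchet between -0.05 and 0.05 rad/s); the robot touches nothing.
It fails at once if the ratchet slips by more than a quarter turn (value of joint ratchet above 1.57 rad).
It fails at once if the bar is pushed against the stop with more than 18 N (contact force between stop and long_bar above 18 N).
It fails at once if the spindle or head presses on the bar with more than 45 N (contact force between head and long_bar above 45 N).
It fails at once if one of the other things on the bench is moved by more than 20 mm (distance of any of short_bar, cast_ring, slug, firebrick, hammer, brush, calliper from where it was at the start of the episode above 0.02 m).
It also fails if it takes over 72 s, if anything falls off the work surface, if the arm or the gripper's body presses on something with over 40 N, if the wrist force passes 120 N, or if a joint passes its speed limit or range.

## Working session

There is one attempt and no reset: what is moved stays moved. The work goes in short steps, Python scripts to look and compute and a tool call to move; the robot and the scene stay as the last step left them, time stands still between calls to the robot, and variables do not carry over. Pictures are saved under pics/ and viewed, about 8 in all and at most 12, crops included, and the job is handed in when it is done.

Besides the shell and the picture viewer there is one more tool, called after ">>>" as a command line: name --argument value ..., lists and objects as JSON in quotes. move_arm: Moves the arm, as the interface text tells. Its arguments: {"type":"object","properties":{"turn":{"type":"array","items":{"type":"array","items":{"type":"number"}}},"dp":{"type":"array","items":{"type":"array","items":{"type":"number"}}},"hand":{"type":"array","items":{"type":"number"}},"newtons":{"type":"number"}},"required":["turn","dp","hand"]}

```bash
ls; mkdir -p pics
python3 - <<'E'
from cell import *
import cv2
s=get_state();print(s)
for n in ["scene","side","wrist"]:
    d=get_image(n);cv2.imwrite(f"pics/{n}0.png",d["img"][:,:,::-1]);print(n,d["K"].tolist(),d["eye"],d["attitude"])
E
```

```text
pics
{'time': 0.0, 'joint_pos': array([-8.37845309e+01,  1.03992667e+01,  9.21298288e+01, -8.29666026e-05,
        7.75664925e+01, -1.18220209e+01]), 'qvel': array([-0.01528346, -0.03150484, -0.05446539, -0.02393921, -0.06121224,
        0.00958517]), 'joint_torque': array([ 7.71230098e-04, -4.33863974e+01, -3.41849470e+01,  7.04184221e-02,
        3.84894968e-02, -1.46772963e-04]), 'position': array([ 0.17798369, -0.54621895,  0.23785132]), 'ee_rot': array([-9.00935771e+01,  1.95040515e-02, -1.61962508e+02]), 'ft_force': array([ 0.03431938, -0.22173914,  0.09284253]), 'torque': array([-0.01992343,  0.03886451, -0.00179602]), 'opening': 0.9979658051539131}
scene [[572.4861853045954, 0.0, 325.9506397069877], [0.0, 572.4861853045954, 250.14406155632892], [0.0, 0.0, 1.0]] [ 1.21365599 -0.28229657  1.13689891] [-144.98250418   -0.86894135   68.48366343]
side [[603.5205852813732, 0.0, 319.63175517007795], [0.0, 603.5205852813732, 240.01950362241695], [0.0, 0.0, 1.0]] [-0.14476029  0.67032699  0.93327054] [-129.56677869    0.65147222 -134.67722315]
wrist [[393.0730737904382, 0.0, 315.84322809112996], [0.0, 393.0730737904382, 239.4806948759048], [0.0, 0.0, 1.0]] [ 0.25584948 -0.52221662  0.38386544] [ 1.61715234e+02  8.81919158e-02 -7.19674676e+01]
```

View pics/scene0.png

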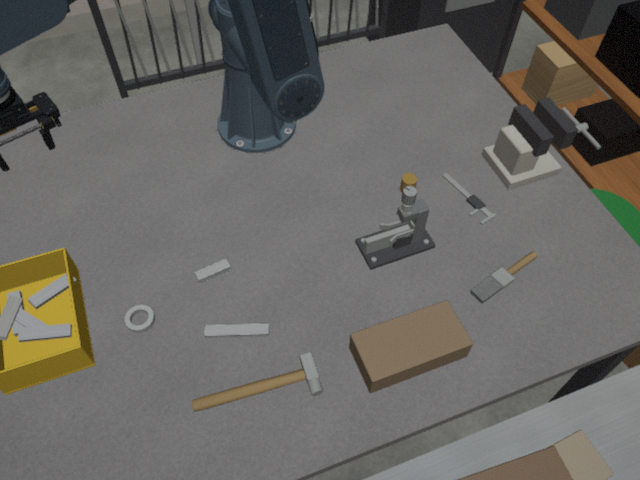

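View pics/side0.png

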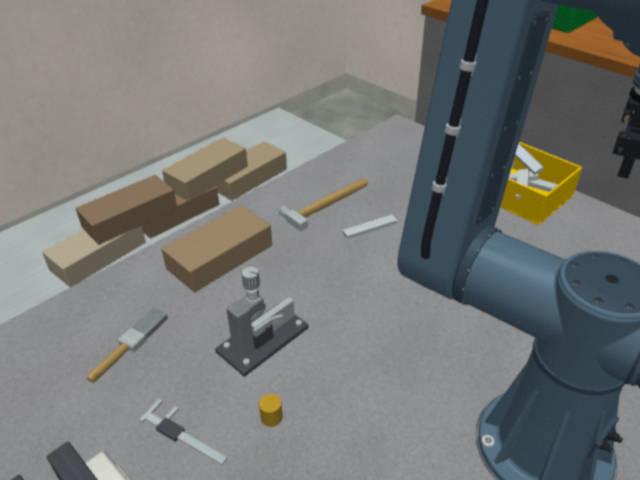

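The scene view shows the long bar at about (237,330), the short bar at (212,270) and the ring at (139,318). The gauge is at (395,240), with its knob at (409,193) and its throat facing left. The side view shows the gauge at (262,330) and the knob at (251,277).

```bash
cat > h.py <<'E'
from cell import *
import cv2, numpy as np
from scipy.spatial.transform import Rotation as R
def rot(a): return R.from_euler("xyz",a,degrees=True).as_matrix()
def plane(d,uv,z):
    uv=np.atleast_2d(uv).astype(float); r=np.c_[uv,np.ones(len(uv))]@np.linalg.inv(d["K"]).T@rot(d["attitude"]).T
    return d["eye"]+r*((z-d["eye"][2])/r[:,2])[:,None]
def cloud(d):
    v,u=np.mgrid[:480,:640]; z=d["range_z"]
    p=np.stack([u,v,np.ones_like(u)],-1)@np.linalg.inv(d["K"]).T*z[...,None]
    return p@rot(d["attitude"]).T+d["eye"]
def blobs(m,a=30):
    c,_=cv2.findContours(m.astype(np.uint8),cv2.RETR_EXTERNAL,cv2.CHAIN_APPROX_NONE)
    return [k for k in c if cv2.contourArea(k)>a]
E
python3 - <<'E'
from h import *
d=get_image("scene");P=cloud(d);hsv=cv2.cvtColor(d["img"],cv2.COLOR_RGB2HSV)
m=(hsv[...,2]>165)&(hsv[...,1]<40); m[:, :110]=0; m[:220]=0; m[350:]=0; m[:,300:]=0
for k in blobs(m):
    q=plane(d,k[:,0]+0.0,0.012)[:,:2].astype(np.float32); r=cv2.minAreaRect(q); print(cv2.boundingRect(k),r,cv2.boxPoints(r).round(4).tolist())
for n in ["scene","side"]:
    d=get_image(n);P=cloud(d);x=P[...,:]
    ok=d["range_z"]>0
    if n=="scene": roi=np.zeros((480,640),bool);roi[170:275,345:445]=1
    else: roi=np.zeros((480,640),bool);roi[255:375,205:315]=1
    for lo,hi in [(.006,.02),(.055,.075),(.12,.131),(.135,.152),(.19,.2)]:
        k=roi&ok&(P[...,2]>lo)&(P[...,2]<hi); q=P[k]
        if len(q): r=cv2.minAreaRect(q[:,:2].astype(np.float32)); print(n,lo,k.sum(),q.mean(0).round(4),r)
    v,u=(slice(170,275),slice(345,445)) if n=="scene" else (slice(255,375),slice(205,315))
    cv2.imwrite(f"pics/{n}_g.png",cv2.resize(d["img"][v,u,::-1],None,fx=5,fy=5,interpolation=2))
E
```

```text
scene 0.006 1273 [0.5335 0.1797 0.0137] ((0.4516223669052124, 0.22312352061271667), (0.24577991664409637, 0.345802903175354), 61.733375549316406)
scene 0.055 614 [0.5276 0.1768 0.0623] ((0.5248585343360901, 0.1743296980857849), (0.05661406368017197, 0.14127041399478912), 8.30221176147461)
scene 0.12 210 [0.5302 0.2183 0.1276] ((0.526648998260498, 0.21733078360557556), (0.037297263741493225, 0.06872735917568207), 4.148561000823975)
scene 0.135 50 [0.5312 0.1953 0.1435] ((0.531642735004425, 0.20233146846294403), (0.03294976428151131, 0.016974475234746933), 73.91747283935547)
scene 0.19 134 [0.5265 0.1976 0.1958] ((0.525380551815033, 0.19841158390045166), (0.028249498456716537, 0.03153182938694954), 46.621639251708984)
side 0.006 1952 [0.5296 0.1931 0.0128] ((0.6065877676010132, 0.16548354923725128), (0.2006494402885437, 0.3011086881160736), 77.8869857788086)
side 0.055 842 [0.5483 0.1813 0.0613] ((0.6036725640296936, 0.14631876349449158), (0.14241212606430054, 0.2711784541606903), 66.55894470214844)
side 0.12 430 [0.5171 0.2286 0.1274] ((0.5215078592300415, 0.22011275589466095), (0.039692655205726624, 0.0691821351647377), 4.100906848907471)
side 0.135 83 [0.5153 0.2059 0.1433] ((0.5161515474319458, 0.20515282452106476), (0.022671997547149658, 0.0118272565305233), 55.182395935058594)
side 0.19 173 [0.5206 0.202  0.1942] ((0.5217646360397339, 0.20096585154533386), (0.02903636544942856, 0.03117080219089985), 39.52846145629883)
```

View pics/scene_g.png

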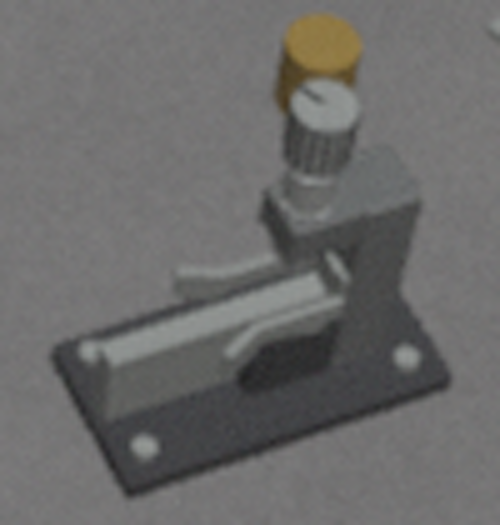

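The crop shows the base plate corners at about (356,240), (371,268) and (435,246), and the rest and knob are clear. Next I'll get the bars with a looser mask and the gauge yaw from the plate edges.

Run:
```python
from h import *
d=get_image("scene");P=cloud(d);hsv=cv2.cvtColor(d["img"],cv2.COLOR_RGB2HSV)
print(hsv[330,237],hsv[310,237],hsv[250,380],hsv[262,372])
m=(hsv[...,2]>hsv[305:315,230:245,2].mean()+35)&(hsv[...,1]<60); m[:, :110]=0; m[:220]=0; m[350:]=0; m[:,300:]=0
for k in blobs(m):
    r=cv2.minAreaRect(plane(d,k[:,0],0.012)[:,:2].astype(np.float32)); print(cv2.boundingRect(k),r,cv2.boxPoints(r).round(4).tolist())
c=plane(d,(np.array([[55,352],[130,493],[450,380]])+.5)/5-.5+[345,170],0.012);print(c)
x=c[2]-c[1];print(np.degrees(np.arctan2(x[1],x[0])),np.linalg.norm(x),np.linalg.norm(c[0]-c[1]))
# rest top edge
c=plane(d,(np.array([[105,355],[320,285],[78,345]])+.5)/5-.5+[345,170],0.06);print(c)
```

```text
[ 98   7 154] [120   2 117] [128  14  75] [102  16  78]
(205, 324, 63, 11) ((0.6118650436401367, -0.23741400241851807), (0.13466136157512665, 0.02189558744430542), 70.72824096679688) [[0.5792999863624573, -0.29739999771118164], [0.6000000238418579, -0.3046000003814697], [0.6444000005722046, -0.17749999463558197], [0.6237999796867371, -0.17020000517368317]]
(126, 305, 27, 24) ((0.5061116814613342, -0.4267958402633667), (0.05427294969558716, 0.05758703127503395), 67.21212768554688) [[0.4690999984741211, -0.4406999945640564], [0.5220999717712402, -0.46299999952316284], [0.5432000160217285, -0.41290000081062317], [0.4900999963283539, -0.3905999958515167]]
(209, 260, 20, 11) ((0.4417421817779541, -0.22838294506072998), (0.02307167276740074, 0.04322328045964241), 20.1832218170166) [[0.4235000014305115, -0.21209999918937683], [0.438400000333786, -0.2526000142097473], [0.46000000834465027, -0.24469999969005585], [0.44510000944137573, -0.20409999787807465]]
[[0.48429244 0.10110648 0.012     ]
 [0.5722658  0.10174994 0.012     ]
 [0.56798532 0.27342789 0.012     ]]
91.42827155166384 0.17173129740031476 0.08797572112135328
[[0.52530858 0.10583439 0.06      ]
 [0.5241382  0.2178343  0.06      ]
 [0.51553078 0.09637654 0.06      ]]
```

>>> move_arm --turn '[[0,-10.5,0],[0,-10.5,0],[0,-10.5,0],[0,-10.5,0],[0,-10.5,0],[0,0,0],[0,0,0],[0,0,0]]' --dp '[[0,0,0],[0,0,0],[0,0,0],[0,0,0],[0,0,0],[-4.45,0.45,3.4],[-4.45,0.45,3.4],[-4.45,0.45,3.4]]' --hand '[6,6,6,6,6,6,6,6]'

```text
time: 1.35
position: [0.3198, -0.454, 0.2252]
ee_rot: [-90.0, -0.0, -109.5]
ft_force: [0.6, -1.2, -0.2]
opening: 0.681
```

>>> move_arm --turn '[[0,0,0],[0,0,0],[0,0,0],[0,0,0],[0,0,0],[0,0,0],[0,0,0],[0,0,0]]' --dp '[[-4.45,0.45,3.4],[-4.45,0.45,3.4],[-4.45,0.45,3.4],[-4.45,0.45,3.4],[-4.45,0.45,3.4],[-4.45,0.45,3.4],[0,0,0],[0,0,0]]' --hand '[6,6,6,6,6,6,6,6]'

```text
time: 2.35
position: [0.5998, -0.271, 0.1979]
ee_rot: [-90.0, -0.0, -109.4]
ft_force: [-0.7, -0.4, 0.1]
opening: 0.685
```

```bash
cat >> h.py <<'E'
def go(p,yaw):
    """remaining yaw turn about tool y and shift in cm along tool axes (at the final yaw) to TCP p"""
    s=get_state(); M=rot(s["ee_rot"]); T=rot([-90,0,yaw])
    w=R.from_matrix(M.T@T).as_rotvec(degrees=True)
    print("t",s["time"],"pos",s["position"].round(4),"rot",s["ee_rot"].round(2),"F",s["ft_force"].round(2),"open",round(s["opening"]*8.81,2))
    print("turn",w.round(2),"dp cm now",((np.array(p)-s["position"])@M*100).round(2),"dp after turn",((np.array(p)-s["position"])@T*100).round(2))
E
python3 - <<'E'
from h import *
d=get_image("wrist");cv2.imwrite("pics/w1.png",d["img"][:,:,::-1]);P=cloud(d)
hsv=cv2.cvtColor(d["img"],cv2.COLOR_RGB2HSV)
m=(hsv[...,2]>140)&(hsv[...,1]<60)
for k in blobs(m,300):
    r=cv2.minAreaRect(plane(d,k[:,0],0.012)[:,:2].astype(np.float32)); print(cv2.boundingRect(k),r,cv2.boxPoints(r).round(4).tolist())
go([.6,-.27,.15],-109.3)
E
```

```text
(177, 425, 276, 55) ((0.5076063871383667, -0.521963357925415), (0.07494516670703888, 0.30530229210853577), 72.98766326904297) [[0.3506999909877777, -0.5131000280380249], [0.6425999999046326, -0.6025000214576721], [0.6644999980926514, -0.5307999849319458], [0.3725999891757965, -0.4415000081062317]]
(0, 0, 640, 384) ((0.5965995788574219, -0.2827570140361786), (0.33958181738853455, 0.6331533789634705), 70.57070922851562) [[0.24160000681877136, -0.3375999927520752], [0.838699996471405, -0.5482000112533569], [0.9516000151634216, -0.22789999842643738], [0.3544999957084656, -0.01730000041425228]]
t 2.4 pos [ 0.5994 -0.2716  0.1981] rot [-9.0030e+01 -2.0000e-02 -1.0949e+02] F [-0.56  0.22  0.02] open 6.04
turn [ 0.03 -0.19  0.02] dp cm now [-0.17  4.81  0.01] dp after turn [-0.17  4.81  0.  ]
```

View pics/w1.png

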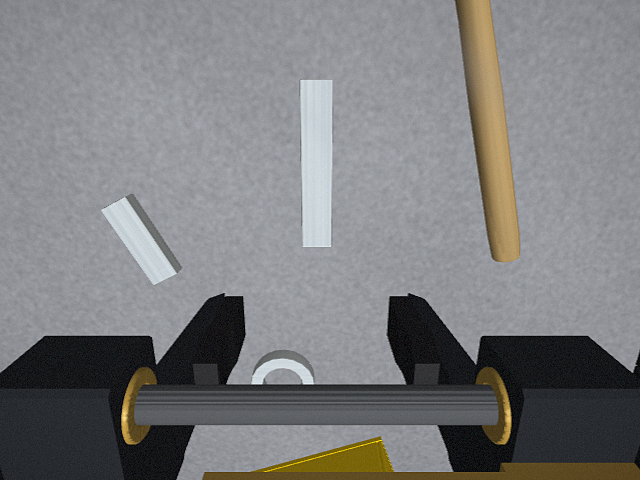

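The wrist view shows the long bar upright from (301,80) to (331,247), the short bar at (141,240), and the hammer handle at right, clear of the bar.

Run:
```python
from h import *
d=get_image("wrist")
hsv=cv2.cvtColor(d["img"],cv2.COLOR_RGB2HSV)
m=(hsv[...,2]>190)&(hsv[...,1]<60);m[300:]=0
m=cv2.morphologyEx(m.astype(np.uint8),cv2.MORPH_CLOSE,np.ones((5,5)))
for k in blobs(m,300):
    r=cv2.minAreaRect(plane(d,k[:,0],0.012)[:,:2].astype(np.float32)); print(cv2.boundingRect(k),r)
    if cv2.boundingRect(k)[3]>140:
        c=np.array(r[0]);a=r[2] if r[1][0]>r[1][1] else r[2]-90
        a%=180;b=np.array([np.cos(np.radians(a)),np.sin(np.radians(a))]);g=c-.035*b;print(c,a,g);go([*g,.006],a-180)
```

```text
(101, 197, 75, 87) ((0.4409547746181488, -0.2485472857952118), (0.025582127273082733, 0.07980262488126755), 7.645453453063965)
(300, 79, 32, 168) ((0.6113784909248352, -0.2396584004163742), (0.13872365653514862, 0.02519722655415535), 70.75053405761719)
[ 0.61137849 -0.2396584 ] 70.75053405761719 [ 0.59983963 -0.27270162]
t 2.45 pos [ 0.5992 -0.272   0.1983] rot [-9.0010e+01 -2.0000e-02 -1.0953e+02] F [-0.09 -0.01 -0.32] open 6.05
turn [ 0.01 -0.28  0.02] dp cm now [ 0.04 19.23  0.09] dp after turn [ 0.05 19.23  0.08]
```

>>> move_arm --turn '[[0,-0.28,0],[0,0,0],[0,0,0],[0,0,0],[0,0,0],[0,0,0],[0,0,0]]' --dp '[[0.05,4,0.08],[0,4,0],[0,4,0],[0,4,0],[0,2.2,0],[0,1.2,0],[0,0,0]]' --hand '[6,6,6,6,6,6,6]' --newtons 20

```text
time: 3.32
position: [0.6005, -0.2722, 0.0043]
ee_rot: [-90.0, -0.0, -109.2]
ft_force: [0.0, 0.6, 1.0]
opening: 0.683
```

>>> move_arm --turn '[[0,0,0],[0,0,0],[0,0,0],[0,0,0],[0,0,0],[0,0,0],[0,0,0],[0,0,0]]' --dp '[[0,0,0],[0,0,0],[0,0,0],[0,0,0],[0,0,0],[0,0,0],[0,0,0],[0,0,0]]' --hand '[1.5,1.5,1.5,1.5,1.5,1.5,1.5,1.5]' --newtons 30

```text
time: 4.32
position: [0.6008, -0.2719, 0.0047]
ee_rot: [-90.0, -0.0, -109.2]
ft_force: [-1.5, 1.1, 5.0]
opening: 0.288
```

>>> move_arm --turn '[[0,0,0],[0,-10.1,0],[0,-10.1,0],[0,0,0],[0,0,0],[0,0,0],[0,0,0],[0,0,0]]' --dp '[[0,-4,0],[0,-4,0],[0,-4,0],[-5,-2.3,0.4],[-5,-2.3,0.4],[-5,-2.3,0.4],[-5,-2.3,0.4],[-5,-2.3,0.4]]' --hand '[1.5,1.5,1.5,1.5,1.5,1.5,1.5,1.5]'

```text
time: 5.32
position: [0.6157, -0.0199, 0.2392]
ee_rot: [-90.1, 0.0, -89.0]
ft_force: [1.0, 0.7, -1.6]
opening: 0.289
```

>>> move_arm --turn '[[0,0,0],[0,0,0],[0,0,0]]' --dp '[[-5,0,0.4],[0,0,0],[0,0,0]]' --hand '[1.5,1.5,1.5]'

```text
time: 5.7
position: [0.6189, 0.0284, 0.2383]
ee_rot: [-90.1, -0.0, -88.9]
ft_force: [0.1, -0.1, -1.3]
opening: 0.292
```

Run:
```python
from h import *
d=get_image("wrist");cv2.imwrite("pics/w2.png",d["img"][:,:,::-1]);P=cloud(d);np.savez("w2.npz",**{k:np.array(v) for k,v in d.items()})
go([.526,.05,.24],-89)
z=P[...,2]
for lo,hi in [(.056,.064),(.066,.070),(.126,.133),(.19,.2)]:
    m=(z>lo)&(z<hi)&(abs(P[...,0]-.524)<.06)&(P[...,1]>.08)&(P[...,1]<.28);m[330:]=0
    q=P[m]
    if len(q): print(lo,m.sum(),q.mean(0).round(4),cv2.minAreaRect(q[:,:2].astype(np.float32)))
```

```text
t 5.75 pos [0.619  0.0277 0.2384] rot [-9.007e+01 -1.000e-02 -8.902e+01] F [ 0.79 -0.65 -0.95] open 2.54
turn [ 0.07 -0.02  0.01] dp cm now [-2.39 -0.15 -9.26] dp after turn [-2.39 -0.16 -9.26]
0.056 2726 [0.5231 0.1484 0.0597] ((0.5233928561210632, 0.1451205611228943), (0.0841711014509201, 0.05026295408606529), 74.3154296875)
0.066 721 [0.5227 0.1662 0.0679] ((0.523226797580719, 0.16603882610797882), (0.05618965998291969, 0.029953856021165848), 1.0195578336715698)
```

View pics/w2.png

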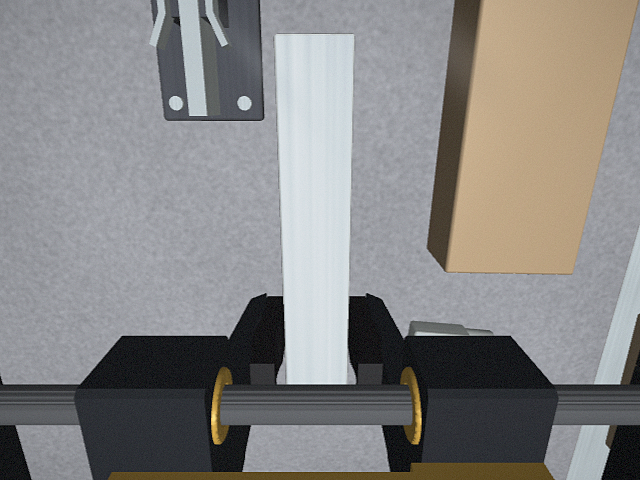

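The wrist view shows the rest, the rib at columns 185–207 ending at row 115, with the flared mouth at rows 0–45. The held bar runs from (275,34) to (354,34) at its far end. I'll fit lines to the rest and to the held bar.

Run:
```python
from h import *
d=dict(np.load("w2.npz"));P=cloud(d);hsv=cv2.cvtColor(d["img"],cv2.COLOR_RGB2HSV);V=hsv[...,2].astype(int)
print(V[80,165:225:3],V[40,265:285:2],V[40,345:365:2])
# rest: row-wise centre, z band
L=[];Rr=[]
for r in range(50,110,3):
    m=np.where((V[r,170:230]>170))[0]+170; L.append([m.min()-.5,r]);Rr.append([m.max()+.5,r])
l=plane(d,L,.06);q=plane(d,Rr,.06)
print("width",np.median(np.linalg.norm(l-q,axis=1)))
c=(l+q)/2; k=np.polyfit(c[:,1],c[:,0],1);print("centre x at y=.15",np.polyval(k,.15),"yaw",90-np.degrees(np.arctan(k[0])),"resid",np.std(c[:,0]-np.polyval(k,c[:,1])))
for r in range(110,122): print(r,V[r,190:206:3],plane(d,[[197,r]],.06)[0].round(4))
# cheeks inner faces tops at z=.068
# bar
z=P[...,2]
for r in [45,100,150,200,250]: print(r,P[r,310:320].mean(0).round(4))
L=[];Rr=[]
for r in range(45,280,10):
    m=np.where(V[r,262:370]>190)[0]+262; L.append([m.min()-.5,r]);Rr.append([m.max()+.5,r])
zt=np.median(z[45:250,310:325]);l=plane(d,L,zt);q=plane(d,Rr,zt);c=(l+q)/2;k=np.polyfit(c[:,1],c[:,0],1)
print("bar zt",zt,"w",np.linalg.norm(l-q,axis=1)[[0,10,20]],"yaw",90-np.degrees(np.arctan(k[0])),"x at tcp y",np.polyval(k,.0277),"end y",plane(d,[[314,33.5]],zt))
```

```text
[ 97  95  93  96  89  85  93 193 205 208 200 206 206 129  94  98  97  99
  93  93] [169 167 164 153 113 204 226 224 223 220] [214 215 218 221 212 152 165 165 159 160]
width 0.013840753059564816
centre x at y=.15 0.5252540740253535 yaw 81.99260325077151 resid 0.0019722365622936687
110 [210 205 208 206 202 209] [0.5241 0.1069 0.06  ]
111 [204 205 203 207 206 209] [0.5241 0.1062 0.06  ]
112 [209 207 203 203 203 214] [0.524  0.1054 0.06  ]
113 [213 203 205 207 204 214] [0.524  0.1047 0.06  ]
114 [213 211 211 210 210 217] [0.5239 0.1039 0.06  ]
115 [226 224 225 224 226 229] [0.5238 0.1032 0.06  ]
116 [70 72 72 72 73 71] [0.5238 0.1024 0.06  ]
117 [90 90 91 90 95 85] [0.5237 0.1017 0.06  ]
118 [86 83 83 81 84 84] [0.5237 0.1009 0.06  ]
119 [74 65 65 66 73 75] [0.5236 0.1002 0.06  ]
120 [68 68 64 68 32 35] [0.5236 0.0994 0.06  ]
121 [183 181 178 172 182 190] [0.5235 0.0986 0.06  ]
45 [0.6166 0.1288 0.2447]
100 [0.6169 0.1122 0.2451]
150 [0.6171 0.0958 0.2451]
200 [0.6174 0.0782 0.2456]
250 [0.6178 0.0591 0.2456]
bar zt 0.2451337416187639 w [0.02530841 0.02521362 0.02547749] yaw 91.39251730151746 x at tcp y 0.6189001703952066 end y [[0.61636297 0.13206675 0.24513374]]
```

Run:
```python
from h import *
d=dict(np.load("w2.npz"));V=cv2.cvtColor(d["img"],cv2.COLOR_RGB2HSV)[...,2].astype(int)
L=[];Rr=[]
for r in range(2,114,2):
    m=np.where(V[r,180:212]>170)[0]+180; L.append([m.min()-.5,r]);Rr.append([m.max()+.5,r])
l=plane(d,L,.06);q=plane(d,Rr,.06);w=np.linalg.norm(l-q,axis=1)
c=(l+q)/2; g=abs(w-.0138)<.0008;print(w.round(4)[::4],g.sum());c=c[g]
k=np.polyfit(c[:,1],c[:,0],1);res=c[:,0]-np.polyval(k,c[:,1])
print("x at y=.10,.15,.2",np.polyval(k,[.1,.15,.2]),"yaw",90-np.degrees(np.arctan(k[0])),"resid",res.std(),"yrange",c[:,1].min(),c[:,1].max())
```

```text
[0.0232 0.0233 0.0234 0.014  0.0141 0.0142 0.0135 0.0136 0.0137 0.0137
 0.0138 0.0139 0.0194 0.0203] 38
x at y=.10,.15,.2 [0.52427777 0.52348327 0.52268877] yaw 90.91035357044555 resid 0.00017393116571656474 yrange 0.10543290201488896 0.16568760692679751
```

>>> move_arm --turn '[[0,0.48,0],[0,0,0],[0,0,0],[0,0,0],[0,0,0],[0,0,0],[0,0,0],[0,0,0]]' --dp '[[-0.3,3,-2.4],[-0.3,3,-2.4],[-0.3,3,-2.4],[-0.2,2.8,-2.2],[0,2,0],[0,2,0],[0,1.2,0],[0,0,0]]' --hand '[1.5,1.5,1.5,1.5,1.5,1.5,1.5,1.5]'

```text
time: 6.75
position: [0.5245, 0.0377, 0.0683]
ee_rot: [-90.1, 0.0, -89.5]
ft_force: [0.3, 1.1, 0.0]
opening: 0.289
```

Run:
```python
from h import *
go([.5241,.1117,.066],-89.5)
d=get_image("wrist");P=cloud(d);cv2.imwrite("pics/w3.png",d["img"][:,:,::-1]);np.savez("w3.npz",**{k:np.array(v) for k,v in d.items()})
```

```text
t 6.75 pos [0.5245 0.0377 0.0683] rot [-9.012e+01  1.000e-02 -8.954e+01] F [0.27 1.11 0.01] open 2.55
turn [ 0.12 -0.04 -0.01] dp cm now [-7.4   0.23  0.02] dp after turn [-7.4   0.23  0.02]
```

View pics/w3.png

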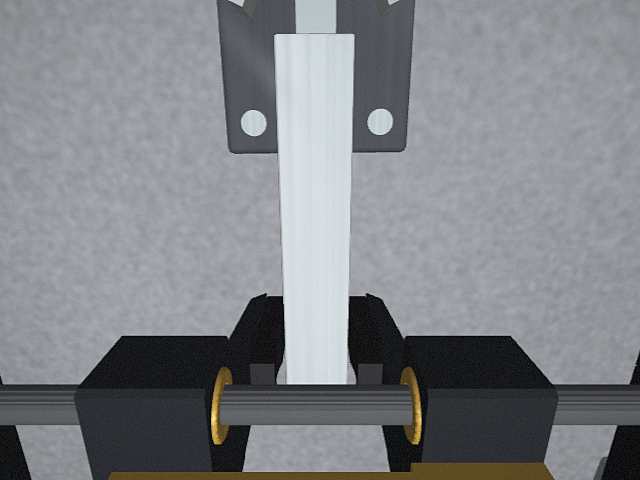

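The wrist view shows the bar (columns 275–354) lined up over the rest (295–337), offset by about 0.5 mm. I'll slide it in.

>>> move_arm --turn '[[0,0,0],[0,0,0],[0,0,0],[0,0,0],[0,0,0],[0,0,0],[0,0,0],[0,0,0]]' --dp '[[0,0.15,0.05],[-1,0,0],[-1,0,0],[-1,0,0],[-1,0,0],[-1,0,0],[-1,0,0],[0,0,0]]' --hand '[1.5,1.5,1.5,1.5,1.5,1.5,1.5,1.5]'

```text
time: 7.8
position: [0.525, 0.0992, 0.0677]
ee_rot: [-90.0, 0.0, -89.4]
ft_force: [-0.7, 0.3, -1.9]
opening: 0.288
```

Run:
```python
from h import *
go([.5241,.1117,.065],-89.5)
```

```text
t 7.8 pos [0.525  0.0992 0.0677] rot [-90.    0.  -89.4] F [-0.75  0.31 -1.91] open 2.53
turn [ 0.   0.1 -0. ] dp cm now [-1.25  0.27 -0.08] dp after turn [-1.25  0.27 -0.08]
```

Now I lower the bar onto the rest and slide on, easing the grip.

>>> move_arm --turn '[[0,0.1,0],[0,0,0],[0,0,0],[0,0,0],[0,0,0],[0,0,0]]' --dp '[[-0.4,0.1,-0.04],[-0.4,0.1,-0.04],[0,0.1,0],[0,0,0],[0,0,0],[0,0,0]]' --hand '[1.5,1.5,1.5,1.5,1.5,1.5]'

```text
time: 8.55
position: [0.5243, 0.1063, 0.0647]
ee_rot: [-90.0, -0.0, -89.6]
ft_force: [-0.2, -0.2, -0.2]
opening: 0.289
```

Run:
```python
from h import *
go([.5241,.1117,.065],-89.5)
```

```text
t 8.55 pos [0.5243 0.1063 0.0647] rot [-89.99  -0.   -89.57] F [-0.21 -0.24 -0.24] open 2.55
turn [-0.01 -0.07  0.  ] dp cm now [-0.54 -0.03 -0.01] dp after turn [-0.54 -0.03 -0.01]
```

>>> move_arm --turn '[[0,0,0],[0,0,0],[0,0,0],[0,0,0],[0,0,0],[0,0,0]]' --dp '[[0,0.05,0],[0,0.05,0],[-0.1,0,0],[-0.1,0,0],[-0.1,0,0],[0,0,0]]' --hand '[1.5,1.5,1.5,1.5,1.5,1.5]' --newtons 10

```text
time: 9.3
position: [0.5252, 0.1089, 0.0647]
ee_rot: [-89.9, -0.1, -89.6]
ft_force: [-0.3, -2.6, 5.7]
opening: 0.294
```

>>> move_arm --turn '[[0,0,0],[0,0,0],[0,0,0],[0,0,0]]' --dp '[[-0.1,-0.05,0],[-0.1,0,0],[0,0,0],[0,0,0]]' --hand '[1.5,1.5,1.5,1.5]'

```text
time: 9.8
position: [0.5248, 0.1113, 0.0647]
ee_rot: [-89.9, -0.0, -89.6]
ft_force: [1.3, -3.4, 4.8]
opening: 0.291
```

>>> move_arm --turn '[[0,0,0],[0,0,0],[0,0,0]]' --dp '[[-0.1,0,0],[0,0,0],[0,0,0]]' --hand '[1.5,1.5,1.5]'

```text
time: 10.18
position: [0.5247, 0.1118, 0.0647]
ee_rot: [-89.9, -0.1, -89.6]
ft_force: [-0.7, -4.8, 6.2]
opening: 0.297
```

>>> move_arm --turn '[[0,0,0],[0,0,0],[0,0,0]]' --dp '[[-0.1,0,0],[0,0,0],[0,0,0]]' --hand '[1.5,1.5,1.5]'

```text
time: 10.55
position: [0.5248, 0.1119, 0.0647]
ee_rot: [-90.0, -0.1, -89.5]
ft_force: [0.1, -8.1, 5.5]
opening: 0.295
```

Run:
```python
from h import *
go([.5241,.1117,.065],-89.5)
for n in ["scene","side"]:
    d=get_image(n)
    v,u=(slice(170,275),slice(345,445)) if n=="scene" else (slice(255,375),slice(205,315))
    cv2.imwrite(f"pics/{n}_g2.png",cv2.resize(d["img"][v,u,::-1],None,fx=5,fy=5,interpolation=2))
```

```text
t 10.55 pos [0.5248 0.1119 0.0647] rot [-89.95  -0.15 -89.54] F [ 0.12 -8.12  5.5 ] open 2.6
turn [-0.05 -0.04  0.15] dp cm now [ 0.02 -0.03 -0.07] dp after turn [ 0.02 -0.03 -0.07]
```

View pics/scene_g2.png

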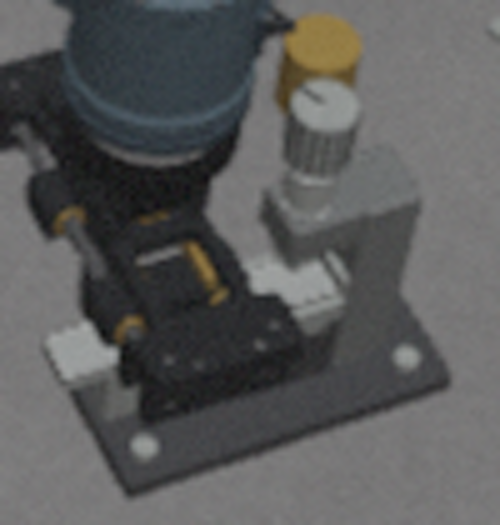

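The scene crop shows the bar in the cheeks with its end at the stop, around (335,280) in the crop. The force is 8 N at the predicted home position. I'll ease off, open and rise.

>>> move_arm --turn '[[0,0,0],[0,0,0],[0,0,0],[0,0,0],[0,0,0],[0,0,0],[0,0,0],[0,0,0]]' --dp '[[0.1,-0.05,0],[0,0,0],[0,0,0],[0,0,0],[0,0,0],[0,0,0],[0,0,0],[0,0,0]]' --hand '[2,5,5,5,5,5,5,5]'

```text
time: 11.65
position: [0.5242, 0.1124, 0.0647]
ee_rot: [-90.0, 0.0, -89.6]
ft_force: [0.0, -0.3, -0.3]
opening: 0.565
```

>>> move_arm --turn '[[0,0,0],[0,0,0],[0,0,0],[0,0,0],[0,0,0],[0,0,0],[0,0,0],[0,0,0]]' --dp '[[0,-1,0],[0,-3,0],[0,-5,0],[2,-5,0],[2,-5,0],[0,-2,0],[0,0,0],[0,0,0]]' --hand '[5,5,5,5,5,5,5,5]'

```text
time: 12.65
position: [0.5238, 0.0727, 0.2737]
ee_rot: [-90.1, 0.0, -89.5]
ft_force: [0.1, -0.7, 0.5]
opening: 0.567
```

Run:
```python
from h import *
go([.5227,.198,.168],-89.5)
d=get_image("wrist");P=cloud(d);cv2.imwrite("pics/w4.png",d["img"][:,:,::-1])
V=cv2.cvtColor(d["img"],cv2.COLOR_RGB2HSV)[...,2].astype(int)
z=P[...,2];m=(z>.188)&(z<.203)&(abs(P[...,0]-.5227)<.04)&(abs(P[...,1]-.198)<.04)
print(m.sum(),P[m].mean(0) if m.any() else 0)
if m.any(): print(cv2.minEnclosingCircle(P[m][:,:2].astype(np.float32)),P[m][:,2].min(),P[m][:,2].max())
m=(z>.068)&(z<.077)&(abs(P[...,0]-.524)<.03)&(P[...,1]>.05)&(P[...,1]<.2);m=m&(V>150)
print(m.sum(),cv2.minAreaRect(P[m][:,:2].astype(np.float32)),np.median(P[m][:,2]),P[m][:,1].min())
```

```text
t 12.65 pos [0.5238 0.0727 0.2737] rot [-9.009e+01  1.000e-02 -8.955e+01] F [ 0.12 -0.68  0.49] open 4.99
turn [ 0.09 -0.05 -0.01] dp cm now [-12.53  10.57   0.  ] dp after turn [-12.53  10.57  -0.  ]
2564 [0.52246782 0.19505599 0.19576986]
((0.522523045539856, 0.19770587980747223), 0.015699710696935654) 0.1880386660830379 0.19844371047278603
4303 ((0.5224905610084534, 0.13315440714359283), (0.11405297368764877, 0.055897265672683716), 88.33895874023438) 0.07185893256158443 0.07641063155017526
```

View pics/w4.png

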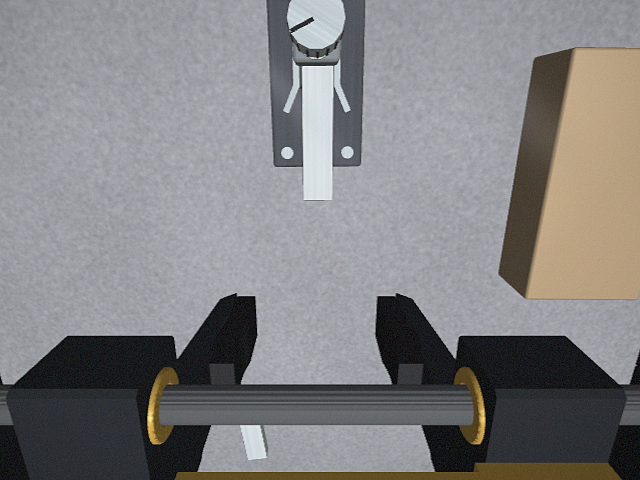

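The wrist view shows the bar straight in the cheeks, with its outer end at row 200 (y = 0.0764, and home is 0.076). The knob is at (316,20), measured as (0.5225, 0.1977), with its dark line pointing lower-left. I'll move over the knob and pre-wind anticlockwise in the air.

>>> move_arm --turn '[[0,0,0],[0,0,0],[0,0,0],[0,-10.6,0],[0,-10.6,0],[0,-10.6,0],[0,-10.6,0],[0,-10.6,0]]' --dp '[[-4.2,0.5,0],[-4.2,0.5,0],[-4.1,0.5,0],[0,0,0],[0,0,0],[0,0,0],[0,0,0],[0,0,0]]' --hand '[5,5,5,5,5,5,5,5]'

```text
time: 13.7
position: [0.5226, 0.1976, 0.2578]
ee_rot: [-90.1, 0.1, -36.2]
ft_force: [0.1, 0.5, 0.2]
opening: 0.567
```

>>> move_arm --turn '[[0,-10.6,0],[0,-10.6,0],[0,-10.6,0],[0,-10.6,0],[0,-10.6,0],[0,-10.6,0],[0,-10.6,0],[0,-10.6,0]]' --dp '[[0,0,0],[0,0,0],[0,0,0],[0,0,0],[0,0,0],[0,0,0],[0,0,0],[0,0,0]]' --hand '[5,5,5,5,5,5,5,5]'

```text
time: 14.7
position: [0.5226, 0.1976, 0.2578]
ee_rot: [-89.9, 0.1, 48.6]
ft_force: [-0.1, -0.2, -0.2]
opening: 0.565
```

>>> move_arm --turn '[[0,-10.6,0],[0,-10.6,0],[0,0,0],[0,0,0]]' --dp '[[0,0,0],[0,0,0],[0,0,0],[0,0,0]]' --hand '[5,5,5,5]'

```text
time: 15.2
position: [0.5231, 0.1975, 0.2588]
ee_rot: [-89.9, 0.0, 69.2]
ft_force: [1.4, 0.1, 1.4]
opening: 0.568
```

Run:
```python
from h import *
s=get_state();print(s["joint_pos"].round(1))
go([.5225,.1977,.167],s["ee_rot"][2])
```

```text
[   8.5    7.4   93.     0.    79.6 -150.7]
t 15.2 pos [0.5231 0.1975 0.2588] rot [-8.992e+01  4.000e-02  6.925e+01] F [1.4  0.12 1.38] open 5.0
turn [-0.08 -0.   -0.04] dp cm now [0.   9.18 0.05] dp after turn [-0.01  9.18  0.06]
```

>>> move_arm --turn '[[0,0,0],[0,0,0],[0,0,0],[0,0,0],[0,0,0]]' --dp '[[0,3,0.05],[0,3,0],[0,2,0],[0,1.2,0],[0,0,0]]' --hand '[5,5,5,5,5]'

```text
time: 15.82
position: [0.5225, 0.1976, 0.1669]
ee_rot: [-89.9, 0.0, 69.4]
ft_force: [0.4, 0.7, 0.2]
opening: 0.571
```

>>> move_arm --turn '[[0,0,0],[0,0,0],[0,0,0],[0,0,0],[0,0,0],[0,0,0],[0,0,0],[0,0,0]]' --dp '[[0,0,0],[0,0,0],[0,0,0],[0,0,0],[0,0,0],[0,0,0],[0,0,0],[0,0,0]]' --hand '[2,2,2,2,2,2,2,2]' --newtons 55

```text
time: 16.82
position: [0.5226, 0.1982, 0.1688]
ee_rot: [-90.0, -0.0, 69.4]
ft_force: [-3.5, 1.0, 6.0]
opening: 0.331
```

Run:
```python
from h import *
s=get_state();print(s["joint_pos"].round(1),s["torque"].round(3),s["joint_torque"].round(2))
go([.5225,.1977,.167],s["ee_rot"][2])
for n in ["scene","side"]:
    d=get_image(n)
    v,u=(slice(170,275),slice(345,445)) if n=="scene" else (slice(255,375),slice(205,315))
    cv2.imwrite(f"pics/{n}_g3.png",cv2.resize(d["img"][v,u,::-1],None,fx=5,fy=5,interpolation=2))
```

```text
[ 8.600e+00  1.250e+01  9.810e+01  1.000e-01  6.940e+01 -1.509e+02] [ 0.37   0.724 -0.043] [-1.700e+00 -4.057e+01 -3.212e+01 -7.000e-01 -1.440e+00 -4.000e-02]
t 16.825 pos [0.5226 0.1982 0.1688] rot [-8.996e+01 -3.000e-02  6.944e+01] F [-3.49  1.02  5.98] open 2.91
turn [-0.04  0.    0.03] dp cm now [-0.05  0.18 -0.01] dp after turn [-0.05  0.18 -0.01]
```

>>> move_arm --turn '[[0,4,0],[0,4,0],[0,4,0],[0,4,0],[0,4,0],[0,4,0],[0,4,0],[0,4,0]]' --dp '[[0,0,0],[0,0,0],[0,0,0],[0,0,0],[0,0,0],[0,0,0],[0,0,0],[0,0,0]]' --hand '[2,2,2,2,2,2,2,2]'

```text
time: 17.92
position: [0.5224, 0.1984, 0.1687]
ee_rot: [-89.9, 0.0, 37.3]
ft_force: [-6.6, 1.9, 6.2]
opening: 0.328
```

```bash
cat > t.py <<'E'
from h import *
s=get_state();print("j6",s["joint_pos"][5].round(2),"yaw",s["ee_rot"][2].round(2),"T",s["torque"].round(3),"tq6",s["joint_torque"][5].round(3),"F",s["ft_force"].round(1),s["opening"].round(3))
E
python3 t.py
```

```text
Traceback (most recent call last):
  File "t.py", line 2, in <module>
    s=get_state();print("j6",s["joint_pos"][5].round(2),"yaw",s["ee_rot"][2].round(2),"T",s["torque"].round(3),"tq6",s["joint_torque"][5].round(3),"F",s["ft_force"].round(1),s["opening"].round(3))
                                                                                                                                                                              ^^^^^^^^^^^^^^^^^^
AttributeError: 'float' object has no attribute 'round'
```

```bash
sed -i 's/,s\["opening"\].round(3)//' t.py; python3 t.py
```

```text
j6 -118.78 yaw 37.34 T [0.422 0.896 0.174] tq6 -0.559 F [-6.6  1.9  6.2]
```

>>> move_arm --turn '[[0,4,0],[0,4,0],[0,4,0],[0,4,0]]' --dp '[[0,0,0],[0,0,0],[0,0,0],[0,0,0]]' --hand '[2,2,2,2]'

```text
time: 18.42
position: [0.5223, 0.1985, 0.1687]
ee_rot: [-89.9, 0.0, 21.3]
ft_force: [-5.9, 2.6, 5.9]
opening: 0.327
```

```bash
python3 t.py
```

```text
j6 -102.78 yaw 21.35 T [0.457 0.843 0.214] tq6 -0.559 F [-5.9  2.6  5.9]
```

>>> move_arm --turn '[[0,4,0],[0,4,0],[0,4,0],[0,4,0],[0,4,0]]' --dp '[[0,0,0],[0,0,0],[0,0,0],[0,0,0],[0,0,0]]' --hand '[2,2,2,2,2]'

```text
time: 19.05
position: [0.5223, 0.1986, 0.1688]
ee_rot: [-89.9, 0.1, 1.3]
ft_force: [-5.5, 3.4, 6.0]
opening: 0.324
```

```bash
python3 t.py
```

```text
j6 -82.78 yaw 1.35 T [0.486 0.863 0.192] tq6 -0.56 F [-5.5  3.4  6. ]
```

>>> move_arm --turn '[[0,4,0],[0,4,0],[0,4,0],[0,4,0],[0,4,0]]' --dp '[[0,0,0],[0,0,0],[0,0,0],[0,0,0],[0,0,0]]' --hand '[2,2,2,2,2]'

```text
time: 19.68
position: [0.5223, 0.1988, 0.1688]
ee_rot: [-89.9, 0.1, -18.7]
ft_force: [-5.6, 4.0, 5.5]
opening: 0.327
```

```bash
python3 t.py
```

```text
j6 -62.78 yaw -18.65 T [0.604 0.823 0.215] tq6 -0.561 F [-5.6  4.   5.5]
```

>>> move_arm --turn '[[0,4,0],[0,4,0],[0,4,0],[0,4,0],[0,4,0]]' --dp '[[0,0,0],[0,0,0],[0,0,0],[0,0,0],[0,0,0]]' --hand '[2,2,2,2,2]'

```text
time: 20.3
position: [0.5223, 0.199, 0.1687]
ee_rot: [-89.9, 0.1, -38.6]
ft_force: [-5.6, 4.1, 5.4]
opening: 0.329
```

```bash
python3 t.py
```

```text
j6 -42.78 yaw -38.65 T [0.709 0.766 0.195] tq6 -0.562 F [-5.6  4.1  5.4]
```

>>> move_arm --turn '[[0,4,0],[0,4,0],[0,4,0],[0,4,0],[0,4,0]]' --dp '[[0,0,0],[0,0,0],[0,0,0],[0,0,0],[0,0,0]]' --hand '[2,2,2,2,2]'

```text
time: 20.92
position: [0.5224, 0.1991, 0.1687]
ee_rot: [-90.0, 0.1, -58.6]
ft_force: [-5.2, 5.0, 5.7]
opening: 0.325
```

```bash
python3 t.py
```

```text
j6 -22.78 yaw -58.65 T [0.754 0.77  0.223] tq6 -0.492 F [-5.2  5.   5.7]
```

>>> move_arm --turn '[[0,4,0],[0,4,0],[0,4,0],[0,4,0]]' --dp '[[0,0,0],[0,0,0],[0,0,0],[0,0,0]]' --hand '[2,2,2,2]'

```text
time: 21.42
position: [0.5226, 0.1992, 0.1688]
ee_rot: [-90.0, 0.1, -74.6]
ft_force: [-5.0, 5.3, 4.7]
opening: 0.33
```

```bash
python3 t.py
```

```text
j6 -6.79 yaw -74.64 T [0.81  0.749 0.351] tq6 -0.441 F [-5.   5.3  4.7]
```

>>> move_arm --turn '[[0,4,0],[0,4,0],[0,4,0]]' --dp '[[0,0,0],[0,0,0],[0,0,0]]' --hand '[2,2,2]'

```text
time: 21.8
position: [0.5226, 0.1992, 0.1688]
ee_rot: [-90.0, 0.1, -86.6]
ft_force: [-2.8, 5.9, 4.9]
opening: 0.326
```

```bash
python3 t.py
```

```text
j6 5.21 yaw -86.64 T [0.871 0.701 0.27 ] tq6 -0.442 F [-2.8  5.9  4.9]
```

>>> move_arm --turn '[[0,4,0],[0,4,0],[0,4,0],[0,4,0],[0,4,0]]' --dp '[[0,0,0],[0,0,0],[0,0,0],[0,0,0],[0,0,0]]' --hand '[2,2,2,2,2]'

```text
time: 22.42
position: [0.5228, 0.1992, 0.1688]
ee_rot: [-90.0, 0.1, -106.6]
ft_force: [-2.8, 6.6, 4.3]
opening: 0.324
```

```bash
python3 t.py
python3 - <<'E'
from h import *
T=[]
for i in range(4):
    d=get_image("side"); T.append(get_state()["torque"][2])
print(T)
cv2.imwrite("pics/side_g4.png",cv2.resize(d["img"][255:345,215:295,::-1],None,fx=6,fy=6,interpolation=2))
E
```

```text
j6 25.21 yaw -106.64 T [0.955 0.58  0.344] tq6 -0.442 F [-2.8  6.6  4.3]
[np.float64(0.18401992839286146), np.float64(0.07795986842118957), np.float64(0.0467239717433591), np.float64(0.08705155694838727)]
```

>>> move_arm --turn '[[0,0,0],[0,0,0],[0,0,0],[0,0,0],[0,0,0],[0,0,0],[0,0,0],[0,0,0]]' --dp '[[0,0,0],[0,0,0],[0,0,0],[0,0,0],[0,-2,0],[0,-4,0],[0,-4,0],[0,0,0]]' --hand '[5,5,5,5,5,5,5,5]'

```text
time: 23.62
position: [0.5252, 0.1979, 0.2717]
ee_rot: [-89.6, 0.2, -106.6]
ft_force: [0.1, 0.6, -0.5]
opening: 0.567
```

>>> move_arm --turn '[[0,0,0],[0,0,0],[0,0,0],[0,0,0],[0,0,0]]' --dp '[[5,0,0],[5,0,0],[5,0,0],[0,0,0],[0,0,0]]' --hand '[5,5,5,5,5]'

```text
time: 24.25
position: [0.4801, 0.054, 0.267]
ee_rot: [-90.1, 0.0, -106.6]
ft_force: [0.8, -0.1, 0.4]
opening: 0.57
```

Run:
```python
from h import *
a=get_image("scene");b=get_image("wrist");P=cloud(b)
s=get_state();print(s["position"],s["ee_rot"])
A=cv2.resize(a["img"][180:262,375:440],None,fx=6,fy=7,interpolation=2)[:480]
B=cv2.resize(b["img"][0:240,210:410],(400,480),interpolation=2)
w=np.full((480,795,3),255,np.uint8);w[:A.shape[0],:390]=A;w[:,395:]=B
cv2.imwrite("pics/fin.png",w[...,::-1])
# bar position: masks on top plane
V=cv2.cvtColor(b["img"],cv2.COLOR_RGB2HSV)[...,2];z=P[...,2]
m=(z>.0695)&(z<.076)&(V>150)&(abs(P[...,0]-.524)<.02)&(P[...,1]>.05)&(P[...,1]<.12)
print(m.sum(),cv2.minAreaRect(P[m][:,:2].astype(np.float32)),P[m][:,1].min(),np.median(z[m]))
# line direction on knob top, before (w4) and after
def line(d):
    P=cloud(d);V=cv2.cvtColor(d["img"],cv2.COLOR_RGB2HSV)[...,2]
    m=(V<90)&(P[...,2]>.19)&(np.hypot(P[...,0]-.5225,P[...,1]-.1977)<.0125);q=P[m][:,:2]
    if len(q): v=q.mean(0)-[.5225,.1977];print("line",m.sum(),np.degrees(np.arctan2(v[1],v[0])),v)
line(a);line(b)
```

```text
[0.48032083 0.05465175 0.26725072] [-9.00412525e+01  8.55456574e-03 -1.06507777e+02]
1617 ((0.5244619250297546, 0.09791408479213715), (0.02574099786579609, 0.04413672909140587), 0.36857548356056213) 0.0757914612797458 0.07199475360242924
```

View pics/fin.png

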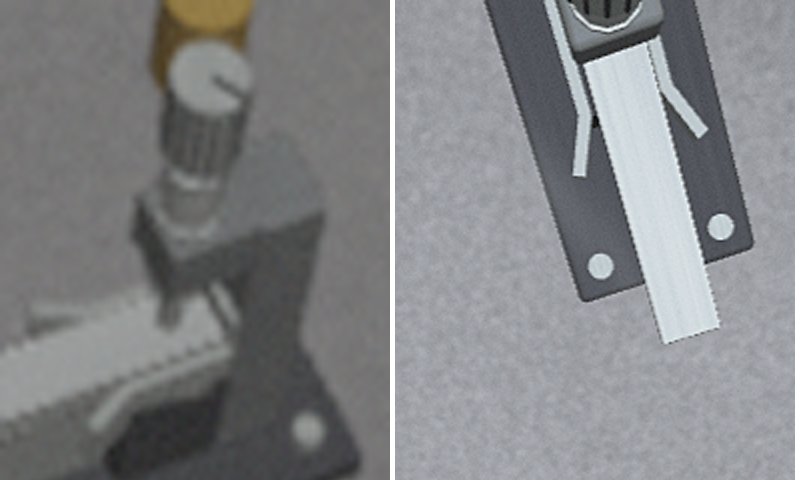

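The left half (scene) shows the spindle down on the bar at (170,320). The knob line now points lower-right, opposite its start, so the knob followed the fingers through about 176° and the pads didn't slip. The right half shows the bar straight, with its outer end at y = 0.0758. One side look may show the thimble line.

Run:
```python
from h import *
a=get_image("side")
b=cv2.imread("pics/side0.png")
f=lambda i:cv2.resize(i[262:317,228:276],(390,450),interpolation=2)
cv2.imwrite("pics/side_f.png",np.hstack([f(b),f(a["img"][...,::-1])]))
```

```text
(no output)
```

View pics/side_f.png

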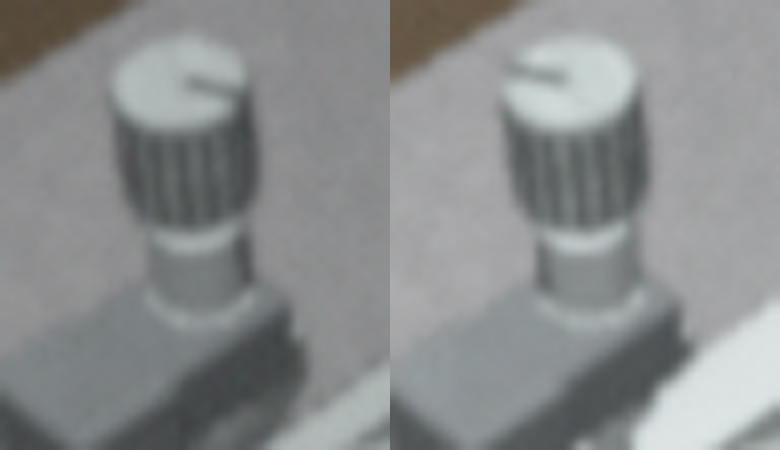

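The side view before and after shows the thimble line moving from the right edge (245,265) to the left edge (543,270). That is roughly 125–140° of thimble turn against about 176° of knob turn, so the slip is about 0.6–0.9 rad, which agrees with the torque record. The robot is clear, so I'm handing in.

```bash
python3 -c "
from cell import *
sign_off()"
```

```text
the job is handed in; nothing more can be done
```

I laid the long bar on the rest, slid it between the cheeks to the stop and let go. I then turned only the ratchet knob about 176° clockwise until it slipped, released it and moved the arm clear. The job was handed in at about 25 s on the robot's clock.

**Bar position:** the push on the stop read about 8 N at the wrist (limit 18 N). The bar's outer end is at y = 0.0758 m, against 0.076 m computed for home, and its top is 72 mm above the bench.

**Clamping:** the turning torque rose from about 0.2 to about 0.3 N m before I stopped, and the scene picture shows the spindle down on the bar. I had no direct reading of the clamping force.

**Ratchet slip:** the knob followed the fingers through the full 176°. The torque record puts the slip at about 0.55–0.85 rad and the lines on knob and thimble at about 0.6–0.9 rad. Both are estimates, inside the allowed 0.3–1.57 rad.

**Checks that did not work:** the automatic line-angle measurement on the knob found no pixels, so the slip was read from the pictures by eye. I did not measure the other things on the bench again; no contact with them was commanded or felt.

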